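# Stack the keyed dish carrier beside the microscope

### The job

Stack the white dish carrier with the teal handle on the white base tray, its broad lug in the broad notch and its narrow lug in the narrow notch, so that it drops fully home and sits flat. Keep it upright, lower it rather than letting it fall, then let go. Leave the carrier with the orange handle where it is.

Things in the scene. Friction and masses are not known exactly. Their poses are not given: they have to be found in the camera images.
- teal_carrier: Loose carrier to stack, 0.2-0.35 kg. White plate 124 (x) x 100 (y) x 8 mm, two small dishes clipped on, teal handle amid. Teal end lugs, 12 mm along x (62 to 74 mm from middle), hang 12 mm below the plate: broad (48 mm wide in y) at -x, narrow (20 mm) at +x. Origin: under the middle, level with lug undersides, on which it stands. z up; plate top z = 20 mm. At first -x points roughly to the robot.
- teal_handle (a point): Point on the vertical middle line of the teal handle, 52 mm above the carrier's origin; axes as the carrier's. The handle is a block 30 mm long in x, 16 mm thick in y, 50 mm high, from the plate's top (z = 20) to z = 70 mm. Grip it across its thickness from above. The dishes beside it, 36 mm across and 9 mm high, are centred at x = -41 and +41 mm.
- base_tray: White tray fixed to the bench, 152 (x) x 100 (y) x 30 mm, black below z = 14 mm. A notch 16 mm deep from the top, open outwards, from 52 mm off the middle to each end: broad (68 mm in y) at -x, narrow (40 mm) at +x. Origin: under its middle; z up; -x roughly to the robot. A carrier stacked centrally has its origin 18 mm above this one, its plate on the white top, and 10 mm play round its lugs.
- orange_carrier: A bystander to leave alone: a loose carrier of the same make and size as the teal one, with an orange handle and orange lugs, both of them broad (48 mm), so that it does not fit the base tray. Origin and axes as for the teal carrier.
There are look-alikes about, which are no part of the job. What is shaped like the teal_carrier but purple is not meant. Leave any green look-alike of the base_tray alone.

How it is judged:
By the outcome, as a careful person would: the job done as asked, in the order asked, and still so for the second after the job is handed in, with the robot touching nothing.
It also fails if it takes over 40 s, if anything falls off the work surface, if the arm or the gripper's body presses on something with over 40 N, if the wrist force passes 120 N, or if a joint passes its speed limit or range.

### The arm

A 7-joint arm with a two-finger parallel gripper is mounted at the origin on the work surface. World frame = base frame: x ahead of the robot, y to its left, z up, the work surface at z = 0. Lengths are in m, angles in rad, forces in N, time in s.
With the tool pointing down it reaches from about 0.425 to 0.95 m from the base axis. Payload 4.7 kg.
Tool frame: the origin (TCP) lies at the very end of the fingers, on their centre line; the grasp point (between the pads) lies 19 mm behind it; z points along the fingers, y is the line along which they close (so a half turn about z gives the same grasp; the last joint's range is limited). The gripper opens to 87 mm and grips with 3 to 60 N. Pads are 19 mm wide; open, the fingers measure 117 mm over their backs; the gripper's body (75 mm by 190 mm) begins 51 mm behind the grasp point.
Start: joints at [-0.029, 0.469, -0.049, 1.532, 0.024, 1.141, -0.082], TCP at [0.675, 0, 0.223] pointing down, gripper open.
Joint ranges: [-2.59, 2.59], [-0.33, 1.99], [-1.39, 1.29], [0.1, 2.45], [-1.04, 4.18], [0.21, 1.99], [-2.66, 2.66]. Speed limits (rad/s): [2.57, 2.57, 3.14, 3.14, 3.14, 3.14, 3.14].

### API

Orientations are given as a 3x3 rotation matrix whose columns are the frame's x, y, z axes.
In Python, from cell import ctrl gives the robot as it stands.
- The arm moves only by the tool arm_command, never from a script. Its argument "targets" is a list that holds one entry, the list of rows, each a list of 6 numbers: the shift along the tool's x, y, z in m, then the turn, a rotation vector about the tool's x, y, z in degrees. A call has 1 to 20 rows; each row shifts and turns the commanded pose from where the row before left it, along the tool's axes as they then stand; what a row does not reach is not made up. A row lasts 1/12 s, in which the tool goes at most 41.7 mm and 7.16 degrees, less where a joint would pass 70% of its speed; a pose out of reach is approached as far as the arm can. A call is refused whole if a number of a shift passes 0.0417 or a number of a turn 7.16, either way. A call with a gripper value outside its range is refused whole. "hand" is the finger opening in m, from 0 to 0.087, set as the call begins (left out, the last holds). The fingers move at their own pace and stop on an object; "grip_force" is the grip in N (left out, the last holds). Time passes only in rows, so rows that do not move let the fingers close. It gives the time, the measured TCP pose, the force, the opening and the grip force at its end, in the units of the state.
- ctrl.sense(): the state, without advancing time (a new reading comes with each control period).
- ctrl.get_image(name): name is "scene" or "side" or "wrist"; returns the picture (420x560x3 uint8, blue, green, red); there is no depth.
- ctrl.camera_info(name): a dict with "fx", "fy", "cx", "cy" (pixels), "extrinsics" (4x4, takes a point from world to camera coordinates). Camera axes: x right, y down, z forward; pixel columns grow to the right and rows downward; lengths in m; the calibration is good to about 2 mm. A picture is of the moment at which its call begins: read the wrist's pose just before it. camera_info takes no time and is no camera call; for the wrist camera it gives the pose at the moment of the call.
- ctrl.hand_in(): hands the job in; it is judged then, once.
The state is a dict: "t": time; "q": joint angles; "qd": joint speeds; "tau": joint torques, N m; "tcp_pos": TCP position; "orientation": TCP orientation; "force": force on the tool from outside, world axes, zero at the start; "moment": the same for the moment, N m; "width": finger opening in m; "gripper_force": force on a finger pad.
Only numpy, scipy, OpenCV 4.12 (cv2) and the standard library are available. Lean on these libraries where they do the work, as an engineer would, in place of code of your own. Each camera call takes 0.05 s, during which the arm holds its last target. There are 200 camera calls.

## Working session

There is one attempt and no reset: what is moved stays moved. The work goes in short steps, Python scripts to look and compute and a tool call to move; the robot and the scene stay as the last step left them, time stands still between calls to the robot, and variables do not carry over. Pictures are saved under pics/ and viewed, at most 10 in all, crops included, and the job is handed in when it is done.

Besides the shell and the picture viewer there is one more tool, called after "Call:" as name(argument=value, ...) on one line, values as JSON. arm_command: Moves the arm, as the interface text tells. Its arguments: {"type":"object","properties":{"targets":{"type":"array"},"hand":{"type":"number"},"grip_force":{"type":"number"}},"required":["targets"]}

```bash
mkdir -p pics
cat > h.py <<'E'
import numpy as np, cv2
from cell import ctrl
def ray(info,u,v):
    E=np.array(info["extrinsics"]);R=E[:3,:3];t=E[:3,3]
    d=R.T@np.array([(u-info["cx"])/info["fx"],(v-info["cy"])/info["fy"],1]);return -R.T@t,d
def onz(info,u,v,z):
    o,d=ray(info,u,v);return o+d*(z-o[2])/d[2]
def proj(info,p):
    E=np.array(info["extrinsics"]);c=E[:3,:3]@np.array(p)+E[:3,3]
    return np.array([info["fx"]*c[0]/c[2]+info["cx"],info["fy"]*c[1]/c[2]+info["cy"]])
E
python3 - <<'E'
from h import *
s=ctrl.sense();print(s["t"],s["tcp_pos"],s["orientation"],s["width"])
for n in ["scene","side","wrist"]:
    i=ctrl.camera_info(n);im=ctrl.get_image(n);cv2.imwrite(f"pics/{n}0.png",im)
    E=np.array(i["extrinsics"]);print(n,i["fx"],i["cx"],i["cy"],(-E[:3,:3].T@E[:3,3]).round(3),E[:3,:3].round(2).tolist())
a=cv2.imread("pics/scene0.png");b=cv2.imread("pics/side0.png")
E
```

```text
0.0 [6.74397574e-01 4.07858716e-05 2.21502934e-01] [[-9.19077836e-05  9.99998106e-01 -1.94400227e-03]
 [ 9.99999993e-01  9.17685669e-05 -7.17025147e-05]
 [-7.15239807e-05 -1.94400885e-03 -9.99998108e-01]] 0.08704053336412991
scene 493.3570262802031 272.02901950877737 214.61087918585147 [1.247 0.641 0.712] [[-0.63, 0.77, -0.02], [0.45, 0.34, -0.83], [-0.63, -0.53, -0.56]]
side 402.8921106669981 281.8962442537886 207.64614444225234 [0.08  0.774 0.602] [[-0.89, -0.46, -0.02], [-0.22, 0.46, -0.86], [0.41, -0.76, -0.51]]
wrist 331.62661192569993 280.9840986801221 218.27033255316817 [0.675 0.064 0.383] [[1.0, 0.0, -0.0], [0.0, -0.97, 0.24], [-0.0, -0.24, -0.97]]
```

View pics/scene0.png

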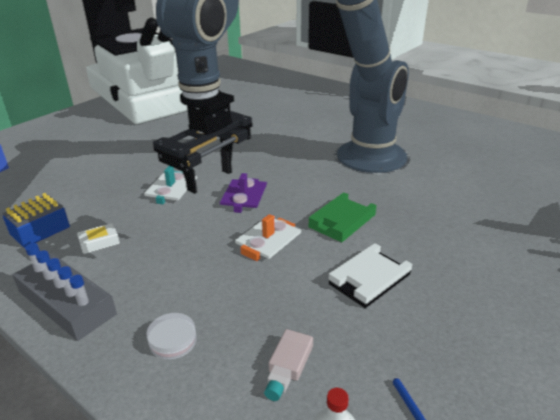

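View pics/side0.png

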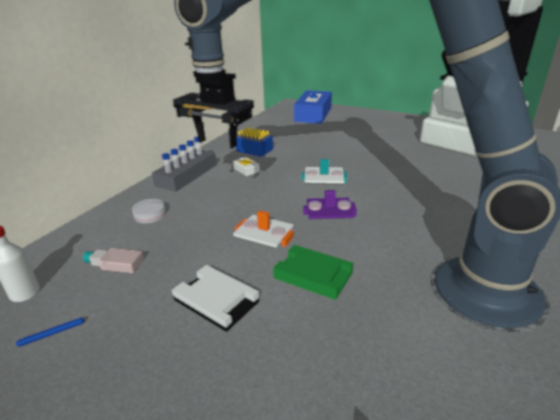

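View pics/wrist0.png

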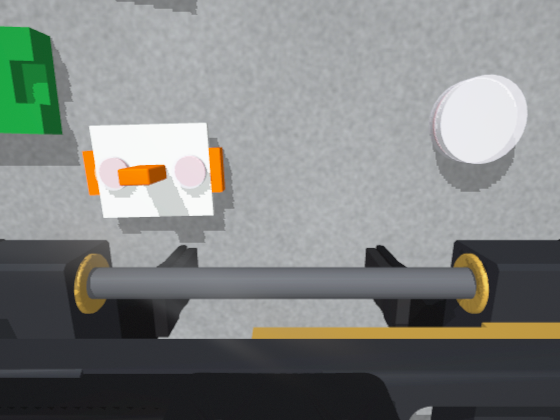

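The scene view shows the teal carrier at about (170,180), the orange carrier at (268,237) and the white tray at (370,273). The side view has the teal carrier at (325,173) and the tray at (217,295). The wrist view shows only the orange carrier at (155,170), the green tray at the left and the round white dish.

Run:
```python
from h import *
for n,hb,tb in [("scene",(140,160,200,210),(325,240,415,308)),("side",(298,155,352,188),(168,262,264,332))]:
    im=cv2.imread(f"pics/{n}0.png");i=ctrl.camera_info(n);hsv=cv2.cvtColor(im,cv2.COLOR_BGR2HSV)
    x0,y0,x1,y1=hb
    m=cv2.inRange(hsv[y0:y1,x0:x1],(80,90,60),(100,255,255))
    k,l,st,c=cv2.connectedComponentsWithStats(m)
    for j in range(1,k):
        if st[j,4]>8:
            u,v=c[j]+[x0,y0];print(n,"teal",st[j].tolist(),(u.round(1),v.round(1)),"z45",onz(i,u,v,.045)[:2].round(4),"z6",onz(i,u,v,.006)[:2].round(4))
    x0,y0,x1,y1=tb
    m=cv2.inRange(hsv[y0:y1,x0:x1],(0,0,165),(180,60,255))
    cs=max(cv2.findContours(m,0,2)[0],key=cv2.contourArea)
    P=np.array([onz(i,u+x0,v+y0,.03)[:2] for u,v in cs[:,0]],np.float32)
    print(n,"tray",cv2.minAreaRect(P*1000))
    cv2.imwrite(f"pics/{n}_tray.png",cv2.resize(im[y0:y1,x0:x1],None,fx=5,fy=5,interpolation=cv2.INTER_CUBIC))
a=cv2.imread("pics/scene_tray.png");b=cv2.imread("pics/side0.png")[155:188,298:352]
b=cv2.resize(b,None,fx=6,fy=6);c=cv2.resize(cv2.imread("pics/scene0.png")[160:210,140:200],None,fx=5,fy=5)
o=np.zeros((600,800,3),np.uint8);o[:340,:450]=a;o[:198,460:784]=b;o[345:595,:300]=c
d=cv2.imread("pics/side_tray.png");d=cv2.resize(d,(480,350));o[245:595,310:790]=d
cv2.imwrite("pics/c1.png",o)
```

```text
scene teal [24, 5, 11, 21, 162] (np.float64(169.5), np.float64(175.2)) z45 [ 0.5136 -0.3405] z6 [ 0.4707 -0.3979]
scene teal [16, 36, 9, 8, 64] (np.float64(159.9), np.float64(199.6)) z45 [ 0.6126 -0.2634] z6 [ 0.5755 -0.3164]
scene tray ((510.0250244140625, 289.9065246582031), (109.59383392333984, 162.48721313476562), 80.89318084716797)
side teal [22, 4, 10, 15, 133] (np.float64(324.0), np.float64(165.8)) z45 [ 0.5211 -0.345 ] z6 [ 0.552  -0.4233]
side teal [3, 17, 4, 8, 25] (np.float64(302.5), np.float64(175.6)) z45 [ 0.5542 -0.2505] z6 [ 0.5874 -0.3222]
side teal [46, 16, 3, 12, 32] (np.float64(345.1), np.float64(176.2)) z45 [ 0.4334 -0.3017] z6 [ 0.4582 -0.3771]
side tray ((503.1201171875, 290.2675476074219), (107.4055404663086, 159.4215850830078), 81.04190826416016)
```

View pics/c1.png

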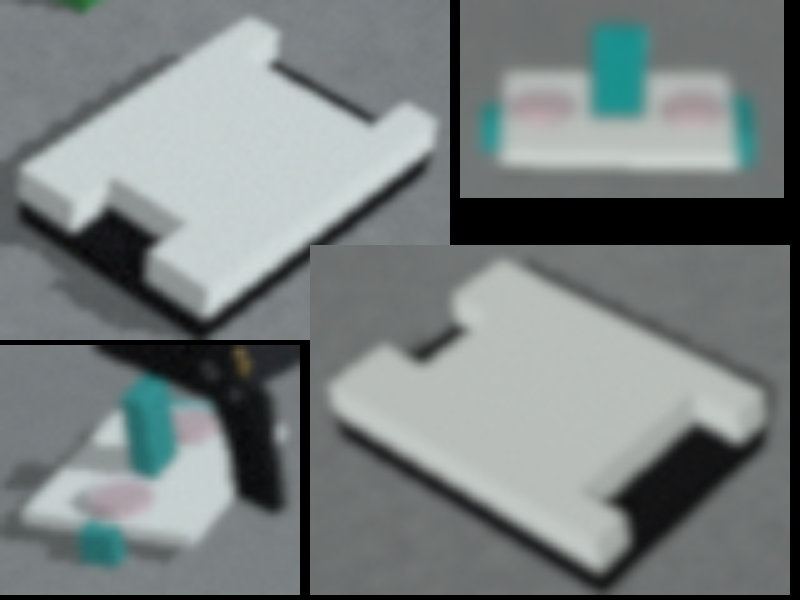

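The crops show the broad notch of the tray and the broad lug of the teal carrier both facing the robot. The teal handle is at about (0.517,-0.343) with yaw about +24°. The tray is at about (0.507,0.290) with yaw about -9°.

Call:
arm_command(targets=[[[-0.032,-0.02,0.001,0,0,0],[-0.032,-0.02,0.001,0,0,0],[-0.032,-0.02,0.001,0,0,0],[-0.032,-0.02,0.001,0,0,0],[-0.032,-0.02,0.001,0,0,0],[-0.032,-0.02,0.001,0,0,0],[-0.032,-0.02,0.001,0,0,0],[-0.032,-0.02,0.001,0,0,0],[-0.032,-0.02,0.001,0,0,0],[-0.032,-0.02,0.001,0,0,0],[-0.032,-0.02,0.001,0,0,0],[-0.032,-0.02,0.001,0,0,0]]])

```text
t: 1.15
tcp_pos: [0.4337, -0.3852, 0.2104]
orientation: [[-0.0, 1.0, -0.0], [1.0, 0.0, 0.0], [0.0, -0.0, -1.0]]
force: [-0.3, 0.0, 0.8]
width: 0.0872
gripper_force: 0.0
```

Call:
arm_command(targets=[[[0,0,0,0,0,6.6],[0,0,0,0,0,6.6],[0,0,0,0,0,6.6],[0,0,0,0,0,6.6],[0,0,0,0,0,6.6],[0,0,0,0,0,6.6],[0,0,0,0,0,6.6],[0,0,0,0,0,6.6],[0,0,0,0,0,6.6],[0,0,0,0,0,6.6],[0,0,0,0,0,0],[0,0,0,0,0,0]]])

```text
t: 2.15
tcp_pos: [0.435, -0.3837, 0.2103]
orientation: [[0.912, 0.41, -0.0], [0.41, -0.912, 0.0], [-0.0, -0.0, -1.0]]
force: [0.8, 0.1, -0.4]
width: 0.0871
gripper_force: 0.0
```

Run:
```python
from h import *
s=ctrl.sense();print(s["t"],s["q"],s["tcp_pos"],s["orientation"])
i=ctrl.camera_info("wrist");im=ctrl.get_image("wrist");cv2.imwrite("pics/w1.png",im)
np.save("w1.npy",np.array([i["fx"],i["cx"],i["cy"]]))
hsv=cv2.cvtColor(im,cv2.COLOR_BGR2HSV);m=cv2.inRange(hsv,(80,90,50),(100,255,255))
k,l,st,c=cv2.connectedComponentsWithStats(m)
for j in range(1,k):
    if st[j,4]>30:
        r=cv2.minAreaRect(np.argwhere(l==j)[:,::-1].astype(np.float32))
        print(st[j].tolist(),r,onz(i,*c[j],.012)[:2],onz(i,*c[j],.07)[:2])
# plate: white
m=cv2.inRange(hsv,(0,0,190),(180,40,255));cs=sorted(cv2.findContours(m,0,2)[0],key=cv2.contourArea)[-2:]
for q in cs:
    P=np.array([onz(i,u,v,.02)[:2]*1000 for u,v in q[:,0]],np.float32);print(cv2.minAreaRect(P))
```

```text
2.15 [ 0.40310564  0.33022601  0.31479854  1.79479562 -0.11691882  1.03520572
 -0.38674748] [ 0.43502914 -0.38367417  0.21031276] [[ 9.12183550e-01  4.09781652e-01 -4.11310887e-04]
 [ 4.09781766e-01 -9.12183559e-01  2.41788494e-04]
 [-2.76110540e-04 -3.89103188e-04 -9.99999886e-01]]
[265, 28, 22, 14, 280] ((275.5, 34.5), (13.0, 21.0), 90.0) [ 0.5803269  -0.31331589] [ 0.56650254 -0.32053418]
[265, 87, 18, 37, 639] ((273.5, 105.0), (36.0, 17.0), 90.0) [ 0.51945978 -0.3376849 ] [ 0.51544756 -0.34097477]
[251, 171, 46, 12, 513] ((273.5, 176.5), (11.0, 45.0), 90.0) [ 0.45235673 -0.36781068] [ 0.45916192 -0.36624409]
((411.7000427246094, -261.87835693359375), (102.79490661621094, 86.15690612792969), 21.110916137695312)
((512.4743041992188, -328.04412841796875), (145.2001953125, 131.09164428710938), 25.609560012817383)
```

View pics/w1.png

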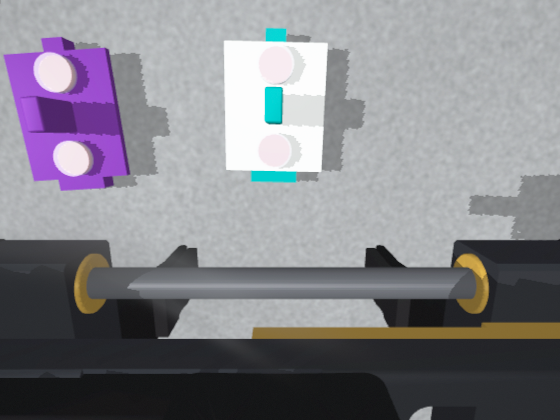

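The wrist view shows the teal carrier with its handle top at (274,105), its narrow lug at (275,35) and its broad lug at (273,176). It is centred at about (0.516,-0.341), yaw about 23.2°.

Call:
arm_command(targets=[[[0,0,0,0,0,1.0],[0.0305,-0.0024,0,0,0,0],[0.0305,-0.0024,0,0,0,0],[0.0305,-0.0024,0,0,0,0],[0,0,0.033,0,0,0],[0,0,0.033,0,0,0],[0,0,0.033,0,0,0],[0,0,0.033,0,0,0],[0,0,0.025,0,0,0],[0,0,0.014,0,0,0],[0,0,0.007,0,0,0],[0,0,0,0,0,0],[0,0,0,0,0,0]]])

```text
t: 3.28
tcp_pos: [0.5168, -0.342, 0.033]
orientation: [[0.92, 0.391, 0.001], [0.391, -0.92, -0.0], [0.001, 0.001, -1.0]]
force: [0.7, 0.1, 0.2]
width: 0.0866
gripper_force: 0.0
```

Call:
arm_command(targets=[[[0,0,0,0,0,0],[0,0,0,0,0,0],[0,0,0,0,0,0],[0,0,0,0,0,0],[0,0,0,0,0,0],[0,0,0,0,0,0],[0,0,0,0,0,0],[0,0,0,0,0,0],[0,0,0,0,0,0],[0,0,0,0,0,0]]], hand=0.0, grip_force=30)

```text
t: 4.12
tcp_pos: [0.5164, -0.3416, 0.0325]
orientation: [[0.92, 0.391, -0.0], [0.391, -0.92, 0.0], [-0.0, -0.0, -1.0]]
force: [-0.4, 0.4, -1.1]
width: 0.0283
gripper_force: 0.0
```

Call:
arm_command(targets=[[[0,0,0,0,0,0],[0,0,0,0,0,0],[0,0,0,0,0,0],[0,0,0,0,0,0],[0,0,0,0,0,0],[0,0,0,0,0,0]]])

```text
t: 4.62
tcp_pos: [0.5163, -0.3414, 0.0324]
orientation: [[0.92, 0.391, -0.0], [0.391, -0.92, 0.0], [-0.0, -0.0, -1.0]]
force: [-0.5, 0.4, -0.7]
width: 0.0155
gripper_force: 30.0
```

Call:
arm_command(targets=[[[0,0,-0.004,0,0,0],[0,0,-0.01,0,0,0],[0,0,-0.02,0,0,0],[0,0,-0.025,0,0,0],[0,0,-0.025,0,0,0],[0,0,-0.025,0,0,0],[0,0,-0.025,0,0,0],[0,0,-0.016,0,0,0],[0,0,0,0,0,0],[0,0,0,0,0,0]]])

```text
t: 5.45
tcp_pos: [0.5167, -0.3419, 0.1837]
orientation: [[0.921, 0.391, 0.002], [0.391, -0.921, -0.001], [0.002, 0.002, -1.0]]
force: [0.1, 0.7, -2.8]
width: 0.0162
gripper_force: 30.0
```

Run:
```python
from h import *
s=ctrl.sense();print(s["t"],s["width"],s["gripper_force"],s["tcp_pos"],s["force"],s["moment"])
im=ctrl.get_image("wrist");cv2.imwrite("pics/w2.png",im)
o=np.hstack([im[::1],im[:, :1]]);sc=ctrl.get_image("side");cv2.imwrite("pics/s2.png",sc)
cv2.imwrite("pics/c2.png",np.hstack([cv2.resize(im,(400,300)),cv2.resize(sc,(400,300))]))
```

```text
5.45 0.01620674318307832 29.999449993483722 [ 0.51667564 -0.3418982   0.18369634] [ 0.09268645  0.67180806 -2.77807091] [ 0.028987    0.11086882 -0.05675172]
```

View pics/c2.png

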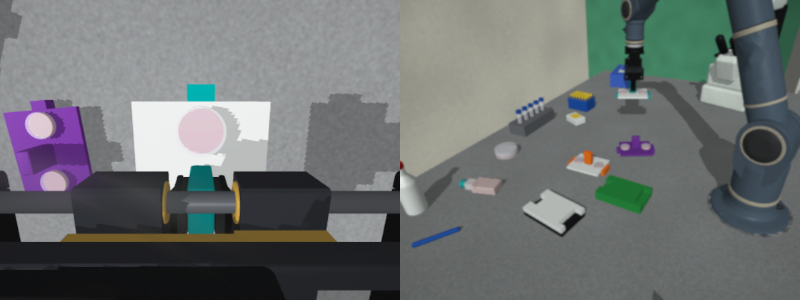

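The carrier is held level: in the wrist half the plate is square to the gripper, with the narrow lug at about (201,92). In the side half it hangs upright. The tray is clear at about (555,212).

Run:
```python
from h import *
s=ctrl.sense();im=cv2.imread("pics/w2.png");i=ctrl.camera_info("wrist");hsv=cv2.cvtColor(im,cv2.COLOR_BGR2HSV)
T=np.array(s["tcp_pos"]);R=np.array(s["orientation"])
m=cv2.inRange(hsv[:160],(80,90,50),(100,255,255));k,l,st,c=cv2.connectedComponentsWithStats(m);j=1+st[1:,4].argmax()
for z in(.012,.02):print("narrow lug in tool",(R.T@(onz(i,*c[j],T[2]-.0325+z)-T)).round(4))
for n,C in [("scene",[(329.4,274),(375.8,243.4),(412.2,264.4),(366.4,298)]),("side",None)]:
    if n=="side": # crop shown at (310,245), 5x
        C=[(168+(a-310)/5,262+(b-245)/5) for a,b in[(330,393),(505,260),(766,397),(603,560)]]
    i=ctrl.camera_info(n);P=np.array([onz(i,u,v,.03)[:2] for u,v in C])
    print(n,P.round(4).tolist(),"centre",P.mean(0).round(4),[round(float(np.linalg.norm(P[a]-P[(a+1)%4])),4) for a in range(4)])
    e=[P[(a+1)%4]-P[a] for a in range(4)];print([round(float(np.degrees(np.arctan2(v[1],v[0]))),1) for v in e])
```

```text
narrow lug in tool [0.0681 0.0008 0.0204]
narrow lug in tool [0.0679 0.0009 0.0124]
scene [[0.5734, 0.2279], [0.4222, 0.2522], [0.4399, 0.3494], [0.5885, 0.3248]] centre [0.506  0.2886] [0.1531, 0.0989, 0.1507, 0.0981]
[170.9, 79.7, -9.4, -98.9]
side [[0.5837, 0.3271], [0.5707, 0.2241], [0.4196, 0.2495], [0.4301, 0.3527]] centre [0.501  0.2884] [0.1039, 0.1532, 0.1037, 0.1558]
[-97.2, 170.4, 84.2, -9.5]
```

Call:
arm_command(targets=[[[0.0043,-0.0107,0,0,0,0],[0.0088,-0.0217,0,0,0,0],[0.0131,-0.0325,0,0,0,0],[0.0131,-0.0325,0,0,0,0],[0.0131,-0.0325,0,0,0,0],[0.0131,-0.0325,0,0,0,0],[0.0131,-0.0325,0,0,0,0],[0.0131,-0.0325,0,0,0,0],[0.0131,-0.0325,0,0,0,0],[0.0131,-0.0325,0,0,0,0],[0.0131,-0.0325,0,0,0,0],[0.0131,-0.0325,0,0,0,0],[0.0131,-0.0325,0,0,0,0],[0.0131,-0.0325,0,0,0,0],[0.0131,-0.0325,0,0,0,0],[0.0131,-0.0325,0,0,0,0],[0.0131,-0.0325,0,0,0,0],[0.0131,-0.0325,0,0,0,0],[0.0087,-0.0217,0,0,0,0],[0.0044,-0.0108,0,0,0,0]]])

```text
t: 7.22
tcp_pos: [0.5024, 0.2937, 0.1812]
orientation: [[0.918, 0.396, -0.003], [0.396, -0.918, 0.001], [-0.002, -0.002, -1.0]]
force: [0.6, 0.4, -1.9]
width: 0.0158
gripper_force: 30.0
```

Call:
arm_command(targets=[[[0,0,0,0,0,2.3],[0,0,0,0,0,6],[0,0,0,0,0,6],[0,0,0,0,0,6],[0,0,0,0,0,6],[0,0,0,0,0,4],[0,0,0,0,0,2],[0,0,0,0,0,0],[0,0,0,0,0,0],[0,0,0,0,0,0]]])

```text
t: 8.05
tcp_pos: [0.5046, 0.2884, 0.1821]
orientation: [[0.987, -0.161, -0.001], [-0.161, -0.987, -0.001], [-0.001, 0.001, -1.0]]
force: [0.2, -0.6, -2.2]
width: 0.0156
gripper_force: 30.0
```

Call:
arm_command(targets=[[[0,0,0.008,0,0,0],[0,0,0.018,0,0,0],[0,0,0.022,0,0,0],[0,0,0.022,0,0,0],[0,0,0.017,0,0,0],[0,0,0.01,0,0,0],[0,0,0.005,0,0,0],[0,0,0,0,0,0],[0,0,0,0,0,0]]])

```text
t: 8.8
tcp_pos: [0.5055, 0.2892, 0.081]
orientation: [[0.987, -0.162, 0.001], [-0.162, -0.987, 0.001], [0.001, -0.001, -1.0]]
force: [0.5, 0.6, -1.7]
width: 0.0156
gripper_force: 30.0
```

Run:
```python
from h import *
s=ctrl.sense();print(s["t"],s["tcp_pos"])
f=[]
for n,(x0,y0,x1,y1) in [("scene",(315,215,425,315)),("side",(160,230,275,335))]:
    im=ctrl.get_image(n);cv2.imwrite(f"pics/{n}3.png",im);f.append(cv2.resize(im[y0:y1,x0:x1],(398,390),interpolation=cv2.INTER_CUBIC))
cv2.imwrite("pics/c3.png",np.hstack(f))
```

```text
8.8 [0.50546368 0.28920647 0.08101869]
```

View pics/c3.png

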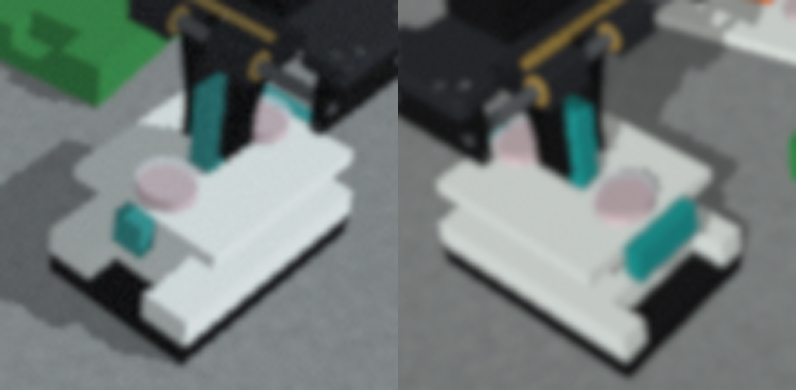

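Both views show the carrier hovering over the tray. The narrow lug, at (133,230) in the left half, is over the narrow notch. The broad lug, at (662,240) in the right half, is over the broad notch. I'll lower it gently.

Call:
arm_command(targets=[[[0,0,0.004,0,0,0],[0,0,0.006,0,0,0],[0,0,0.006,0,0,0],[0,0,0.004,0,0,0],[0,0,0.003,0,0,0],[0,0,0.002,0,0,0],[0,0,0.001,0,0,0],[0,0,0.001,0,0,0],[0,0,0,0,0,0],[0,0,0,0,0,0]]])

```text
t: 9.73
tcp_pos: [0.5051, 0.289, 0.0537]
orientation: [[0.987, -0.162, 0.0], [-0.162, -0.987, 0.0], [0.0, -0.0, -1.0]]
force: [-0.6, -0.1, -1.9]
width: 0.0157
gripper_force: 30.0
```

Call:
arm_command(targets=[[[0,0,0.001,0,0,0],[0,0,0.001,0,0,0],[0,0,0.001,0,0,0],[0,0,0,0,0,0],[0,0,0,0,0,0]]])

```text
t: 10.15
tcp_pos: [0.5049, 0.289, 0.0505]
orientation: [[0.987, -0.162, -0.0], [-0.162, -0.987, -0.0], [-0.0, 0.0, -1.0]]
force: [0.3, 0.7, -2.3]
width: 0.0158
gripper_force: 30.0
```

Still carrying the weight, so it goes a little further until contact.

Call:
arm_command(targets=[[[0,0,0.0005,0,0,0],[0,0,0.0005,0,0,0],[0,0,0,0,0,0],[0,0,0,0,0,0]]])

```text
t: 10.48
tcp_pos: [0.505, 0.289, 0.0502]
orientation: [[0.987, -0.162, 0.0], [-0.162, -0.987, 0.0], [0.0, -0.0, -1.0]]
force: [-2.5, -1.7, 5.6]
width: 0.0156
gripper_force: 30.0
```

Contact came at the expected seated height (TCP 0.050), so I'll release and rise.

Call:
arm_command(targets=[[[0,0,0,0,0,0],[0,0,0,0,0,0],[0,0,0,0,0,0],[0,0,0,0,0,0],[0,0,0,0,0,0],[0,0,0,0,0,0],[0,0,0,0,0,0],[0,0,0,0,0,0]]], hand=0.06)

```text
t: 11.15
tcp_pos: [0.505, 0.289, 0.0495]
orientation: [[0.987, -0.162, 0.0], [-0.162, -0.987, 0.0], [0.0, -0.0, -1.0]]
force: [0.8, 0.2, 0.7]
width: 0.0572
gripper_force: 0.0
```

Call:
arm_command(targets=[[[0,0,-0.005,0,0,0],[0,0,-0.015,0,0,0],[0,0,-0.03,0,0,0],[0,0,-0.03,0,0,0],[0,0,-0.03,0,0,0],[0,0,-0.03,0,0,0],[0,0,-0.03,0,0,0],[0,0,-0.02,0,0,0],[0,0,0,0,0,0]]])

```text
t: 11.9
tcp_pos: [0.5074, 0.2903, 0.2453]
orientation: [[0.987, -0.162, 0.009], [-0.162, -0.987, 0.006], [0.007, -0.007, -1.0]]
force: [0.3, 1.0, -0.3]
width: 0.0596
gripper_force: 0.0
```

Run:
```python
from h import *
s=ctrl.sense();print(s["t"],s["tcp_pos"],s["force"],s["width"])
f=[]
for n,(x0,y0,x1,y1) in [("scene",(315,215,425,315)),("side",(160,230,275,335))]:
    im=ctrl.get_image(n);cv2.imwrite(f"pics/{n}4.png",im);f.append(cv2.resize(im[y0:y1,x0:x1],(398,390),interpolation=cv2.INTER_CUBIC))
cv2.imwrite("pics/c4.png",np.hstack(f))
```

```text
11.9 [0.50744947 0.29031093 0.24533784] [ 0.26080744  1.01990998 -0.2666755 ] 0.05958372702274653
```

View pics/c4.png

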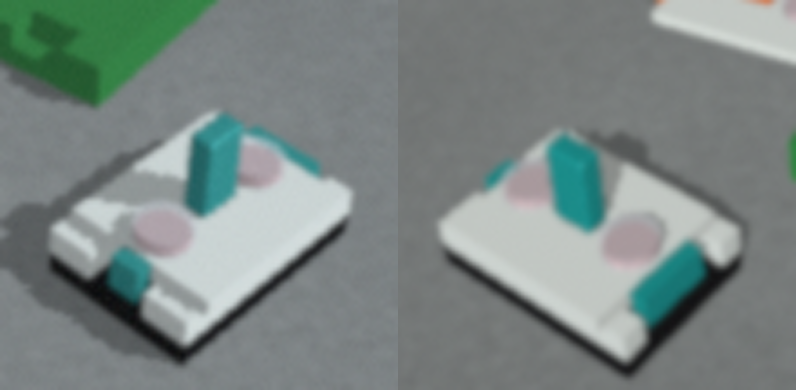

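The carrier sits flat and centred on the tray, with both lugs in their notches: the narrow one at (130,275) left, the broad one at (668,285) right. The gripper is clear.

Call:
arm_command(targets=[[[0,0,0,0,0,0],[0,0,0,0,0,0],[0,0,0,0,0,0]]])

```text
t: 12.25
tcp_pos: [0.5043, 0.2886, 0.2382]
orientation: [[0.987, -0.162, -0.002], [-0.162, -0.987, -0.002], [-0.002, 0.002, -1.0]]
force: [-0.2, -0.6, -0.1]
width: 0.0603
gripper_force: 0.0
```

```bash
python3 -c "
from cell import ctrl
print(ctrl.hand_in())"
```

```text
the job is handed in; nothing more can be done
None
```

The teal carrier sits flat on the white base tray with each lug in its matching notch, and it is released with the gripper clear; I left the orange carrier alone and handed the job in at about 12 s.

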